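# Load, clamp and start the vial shaker

### The arm

A 6-joint arm with a two-finger parallel gripper is mounted at the origin on the work surface. World frame = base frame: x ahead of the robot, y to its left, z up, the work surface at z = 0. Lengths are in mm, angles in rad, forces in N, time in s.
With the tool pointing down it reaches from about 300 to 775 mm from the base axis. Payload 14.6 kg.
Tool frame: the origin (TCP) lies between the finger pads; the fingertips stand ahead of it and the grasp point (between the pads) lies 11 mm behind it (manip.finger_overhang is the z of the fingertips in the tool frame, in mm); z points along the fingers, y is the line along which they close (so a half turn about z gives the same grasp; the last joint's range is limited). The gripper opens to 94 mm and grips with 3 to 60 N. Pads are 16 mm wide; open, the fingers measure 119 mm over their backs; the gripper's body (75 mm by 177 mm) begins 78 mm behind the grasp point.
Start: joints at [1.161, 0.3, 1.521, -0, 1.321, -0.067], TCP at [184.866, 517.99, 213.446] pointing down, gripper open.
Joint ranges: [-3.03, 3.03], [-0.79, 2.21], [0.23, 2.52], [-1.04, 4.18], [0, 3.07], [-2.55, 2.55]. Speed limits (rad/s): [2.22, 2.22, 2.57, 3.14, 3.14, 3.14].

### API

Orientations are given as [roll, pitch, yaw] about the fixed x, y, z axes, in that order (R = Rz(yaw) Ry(pitch) Rx(roll)).
In Python, from cell import manip gives the robot as it stands.
- The arm moves only by the tool jog_arm, never from a script. Its argument "series" is a list of rows, each a list of 7 numbers: the shift along the world's x, y, z as a fraction of full scale, then the turn, a rotation vector about the world's x, y, z as a fraction of full scale, then the closure, from 0 (fully open) to 1 (shut). In form: [[dx, dy, dz, wx, wy, wz, fingers], ...]. A call has 1 to 8 rows; each row is the pose to reach, as a shift and turn from the pose commanded when the call began; what a row does not reach only later rows make up. Full scale, the value 1, is 120 mm for a shift and 90 degrees for a turn. A row lasts 1/12 s, in which the tool goes at most 41.7 mm and 7.16 degrees, less where a joint would pass 70% of its speed; a pose out of reach is approached as far as the arm can. A call with a number of a shift or a turn outside -1 to 1 is refused whole. A call with a gripper value outside its range is refused whole. The fingers move at their own pace and stop on an object; "grip_force" is the grip in N (left out, the last holds). Time passes only in rows, so rows that repeat a pose let the fingers close. It gives the time, the measured TCP pose, the force, the opening and the grip force at its end, in the units of the state.
- manip.read_state(): the state, without advancing time (a new reading comes with each control period).
- manip.camera(name): name is "scene" or "side" or "wrist"; returns a dict with "frame" (400x640x3 uint8, red, green, blue), "vfov" (degrees; the focal length in pixels is half the picture's height over the tangent of half this angle, whatever the lens; pixels are square), "cx", "cy" (the principal point, pixels), "k1" (the pictures are not rectified: a ray, as slopes to the right and down, at radius r is drawn at 1 + k1 r^2 times it, then the intrinsics apply), "R" (3x3) and "t" (3): a world point X has camera coordinates R X + t; the wrist camera has in their place "hand_eye" (4x4, takes a point from camera to tool coordinates, whose origin is the TCP and whose axes are the flange's). Camera axes: x right, y down, z forward; pixel columns grow to the right and rows downward; lengths in mm; the calibration is good to about 2 mm. A picture is of the moment at which its call begins: read the wrist's pose just before it. There is no depth.
- manip.sign_off(): hands the job in; it is judged then, once.
The state is a dict: "clock": time; "joints": joint angles; "qd": joint speeds; "effort": joint torques, N m; "eef_pos": TCP position; "eef_rot": TCP orientation; "wrist_force": force on the tool from outside, world axes, zero at the start; "moment": the same for the moment, N m; "finger_gap": finger opening in mm; "finger_force": force on a finger pad.
Only numpy, scipy, OpenCV 4.12 (cv2) and the standard library are available. Lean on these libraries where they do the work, as an engineer would, in place of code of your own. Each camera call takes 0.05 s, during which the arm holds its last target. There are 200 camera calls.

### The job

Pull the rack of amber vials right out from under the steel shelf and let go of it on the bench; then take it afresh and, keeping it level, set it on the shaker's platform with its long side along the back bar, about midway along the bar, let go, and slide the clamp bar up tight so that the rack is held between the two bars. Next turn the timer dial clockwise, one click per mark, until it rests on the fifth mark after the red zero mark, let go of it, and last of all press the green start button right down and leave it. Do not disturb the carton, the bottle or the pen.

Things in the scene. Friction and masses are not known exactly. Their poses are not given: they have to be found in the camera images.
- rack: Loose vial rack, 0.4 to 0.8 kg. Origin: centre of the underside of its white base, 150 (x) x 76 (y) x 34 mm. Two rows of amber vials with metal caps are fixed in it, tops 52 mm up. It starts on the bench under the shelf, long side into the mouth, with its -x end and pull sticking out: the base by about 30 to 45 mm. Centre of mass near the middle.
- rack_handle (a point): Centre of the rack's carrying handle, over the rack's middle, 76 mm above its underside. Blue bar along the rack's x, 104 mm long, 14 mm thick (y), 24 mm tall (64 to 88 mm above the underside), on two short posts. Held here with the fingertips above the vials (52 mm).
- rack_pull (a point): Grip point on the rack's pull, x = -94 mm on the rack's middle line, 28 mm above its underside. Blue bar along x from the base's end (x = -75) to x = -120 mm, 14 mm thick (y), 20 mm tall (18 to 38 mm up), ending in a flange 26 mm wide and 6 mm thick. For pulling along the bench; the handle is for lifting.
- shelf: Fixed steel riser shelf, a board on two side panels, two shut cartons on top. Origin: on the bench 110 mm in front of its mouth; x points into the mouth. Board from x = 110 to 270 mm, underside 110 mm up (front lip 100 mm), cartons up to 152 mm. Inside 196 mm wide (y). The rack is clear when all of it is at x below 110 mm.
- shaker: Fixed white platform shaker, 320 (x) x 250 (y) mm. Origin: centre of its underside, on the bench; x points from the control deck (front) to the back bar. Deck: flat, 75 mm high, x = -160 to -62. Platform: flat, 95 mm high, x = -52 to 160. Guide rods along x at y = -117 and 117 mm, tops 14 mm above the platform: the rack's pull passes over them.
- bar_face (a point): Middle of the lower front edge of the shaker's fixed steel back bar, on the platform, at x = 135 mm, y = 0 in the shaker's frame. The bar lies along the shaker's y, 226 mm long, top 22 mm above the platform. The rack belongs with a long side against it, pull to either side: rack origin 38 mm in front of this point (shaker x = 97 mm), y = 0 within 25 mm.
- clamp (a joint): Clamp bar sliding along the shaker's x, in m: 0 fully open (front), grows towards the back bar, at most 0.10, starts at 0 to 0.02. Its back face is at shaker x = -10 mm + this value, 240 mm long along y, 6 to 22 mm above the platform. About 3 N of friction; it stays where left and can push the rack ahead of it. It is tight on a rack that touches the back bar at 0.069.
- clamp_tab (a point): Grip point on the blue upright tab in the middle of the clamp bar: 18 mm along the shaker's x, 14 mm along its y, top 62 mm above the platform. The point is 12 mm below the top, on the tab's middle line, 10 mm in front of the bar's back face.
- timer (a joint): Angle of the timer dial in rad: 0 with its white pointer line on the red zero mark (towards the shaker's +x), growing clockwise seen from above, to 5.76. A sprung detent clicks every 0.5236 rad (30 degrees), a white mark at each; the fifth after the red one is 2.618. About 0.12 N m turns it past a click; let go near a click it snaps in. Starts on mark 1, 2 or 3.
- timer_grip (a point): Grip point on the timer dial's upright axis, 34 mm above the deck, at x = -109, y = 55 mm in the shaker's frame. Black dial: skirt 52 mm across, 10 mm high; on it an upright bar 46 mm long, 13 mm thick, from 9 to 43 mm above the deck, white pointer line on one half of its top. At 0 rad the bar lies along the shaker's x.
- start (a joint): Travel of the start button in m: 0 up, 0.006 right down. Sprung: it begins to move at 1.5 N and is right down at 5 N.
- start_top (a point): Centre of the top of the green start button, 28 mm across, 22 mm above the deck when up, at x = -109, y = -75 mm in the shaker's frame.
- carton: Bystander: white open carton of amber ampoules, 125 x 85 x 55 mm with a cardboard flap 105 mm high at its +x side; origin in the centre of its underside.
- spray: Bystander: white bottle with a blue cap, 60 mm across, 170 mm high; origin in the centre of its underside.
- pen: Bystander: marker pen, 140 mm long, 14 mm thick, lying on the bench along its own x; origin under its middle.

How it is judged (in metres and radians):
On the way, in this order (a step that is already met when the one before it is completed fails the run):
1. the rack stands on the bench wholly clear of the shelf, let go (x of rack in the frame of shelf below 0.034 m and height (world z) of rack below 0.006 m and linear speed of rack below 0.03 m/s and contact force between rack and the fingers below 0.1 N), for 0.2 s.
2. the rack stands on the platform between the bars, lengthways along them, let go (x of rack in the frame of shaker between 0.04 and 0.101 m and y of rack in the frame of shaker between -0.03 and 0.03 m and height (world z) of rack between 0.09 and 0.1 m and angle between rack's own z axis and vertical below 0.06 rad and angle between the x axis of rack and the y axis of shaker, either way round below 0.15 rad and contact force between rack and the fingers below 0.1 N), for 0.2 s.
3. the clamp bar is tight against the rack and the rack against the back bar (value of joint clamp between 0.0655 and 0.073 m and x of rack in the frame of shaker above 0.0935 m), for 0.1 s.
4. the timer dial rests on the fifth mark, let go (value of joint timer between 2.5 and 2.74 rad and contact force between the fingers and timer below 0.1 N), for 0.2 s.
5. the start button is pressed right down (value of joint start above 0.0045 m), for 0.05 s.
At the end, for the whole second after the job is handed in: The rack stands upright on the platform within 3.5 mm of the back bar and parallel to it (0.06 rad), centred along it to 30 mm, at rest; the clamp bar is against it (within 3.5 mm); the timer rests on the fifth mark (2.618 rad, within 0.12); the start button has been pressed and is up again (all of step 3 and x of rack in the frame of shaker below 0.101 m and y of rack in the frame of shaker between -0.03 and 0.03 m and height (world z) of rack between 0.09 and 0.1 m and angle between rack's own z axis and vertical below 0.06 rad and angle between the x axis of rack and the y axis of shaker, either way round below 0.06 rad and linear speed of rack below 0.02 m/s and value of joint timer between 2.5 and 2.74 rad and value of joint start below 0.002 m); the robot touches nothing.
It fails at once if the rack is tipped by more than 20 degrees (angle between rack's own z axis and vertical above 0.35 rad).
It fails at once if the carton, the bottle or the pen is moved by more than 20 mm or knocked over (distance of any of carton, spray, pen from where it was at the start of the episode above 0.02 m or angle between spray's own z axis and vertical above 0.4 rad).
It also fails if it takes over 72 s, if anything falls off the work surface, if the arm or the gripper's body presses on something with over 40 N, if the wrist force passes 120 N, or if a joint passes its speed limit or range.

## Working session

There is one attempt and no reset: what is moved stays moved. The work goes in short steps, Python scripts to look and compute and a tool call to move; the robot and the scene stay as the last step left them, time stands still between calls to the robot, and variables do not carry over. Pictures are saved under pics/ and viewed, at most 10 in all, crops included, and the job is handed in when it is done.

Besides the shell and the picture viewer there is one more tool, called as name([rows], argument=value, ...), one row to a line, values as JSON. jog_arm: Moves the arm, as the interface text tells. Its arguments: {"type":"object","properties":{"series":{"type":"array"},"grip_force":{"type":"number"}},"required":["series"]}

```bash
mkdir -p pics && ls && cat > h.py <<'E'
import numpy as np, cv2
from cell import manip
from scipy.spatial.transform import Rotation as Ro
def cam(n):
    s=manip.read_state(); c=manip.camera(n)
    f=200/np.tan(np.radians(c['vfov']/2)); c['f']=f
    if n=='wrist':
        H=np.array(c['hand_eye']); T=np.eye(4); T[:3,:3]=Ro.from_euler('xyz',s['eef_rot']).as_matrix(); T[:3,3]=s['eef_pos']
        W=T@H; c['C']=W[:3,3]; c['Rw']=W[:3,:3]
    else:
        R=np.array(c['R']); c['C']=-R.T@np.array(c['t']); c['Rw']=R.T
    c['K']=np.array([[f,0,c['cx']],[0,f,c['cy']],[0,0,1.]]); c['D']=np.array([c['k1'],0,0,0.])
    return c
def ray(c,uv):
    p=cv2.undistortPoints(np.array(uv,float).reshape(-1,1,2),c['K'],c['D'])[:,0]
    return np.c_[p,np.ones(len(p))]@c['Rw'].T
def onz(c,uv,z):
    d=ray(c,uv); return c['C']+d*((z-c['C'][2])/d[:,2])[:,None]
def proj(c,X):
    X=(np.array(X,float).reshape(-1,3)-c['C'])@c['Rw']
    return cv2.projectPoints(X,np.zeros(3),np.zeros(3),c['K'],c['D'])[0][:,0]
def save(c,n): cv2.imwrite('pics/'+n+'.png',np.ascontiguousarray(c['frame'][:,:,::-1]))
E
python3 - <<'E'
from h import *
for n in('scene','side','wrist'):
    c=cam(n); save(c,n+'0'); print(n,c['C'].round(),c['Rw'][:,2].round(2),c['k1'],c['f'])
s=manip.read_state(); print({k:np.round(v,3) for k,v in s.items()}, manip.finger_overhang)
E
```

```text
pics
scene [1620.  166.  916.] [-0.8  -0.12 -0.59] 0.040314940574947805 474.02665413092444
side [ 214. -745.  958.] [ 0.28  0.64 -0.72] 0.004742067631912723 392.8674300283424
wrist [111. 545. 384.] [ 0.26 -0.09 -0.96] 0.018683780209434748 292.8127467290445
{'clock': np.float64(0.15), 'joints': array([ 1.161,  0.3  ,  1.521,  0.   ,  1.321, -0.067]), 'qd': array([ 0.002, -0.002, -0.002, -0.001,  0.   ,  0.002]), 'effort': array([ 1.0000e-03, -5.3196e+01, -3.5281e+01,  7.1000e-02,  2.4000e-02,
       -0.0000e+00]), 'eef_pos': array([184.778, 517.837, 213.03 ]), 'eef_rot': array([-3.141, -0.   ,  2.799]), 'wrist_force': array([ 0.298, -0.145,  0.28 ]), 'moment': array([ 0.012, -0.019, -0.064]), 'finger_force': np.float64(0.0), 'finger_gap': np.float64(93.882)} 8.0
```

View pics/scene0.png

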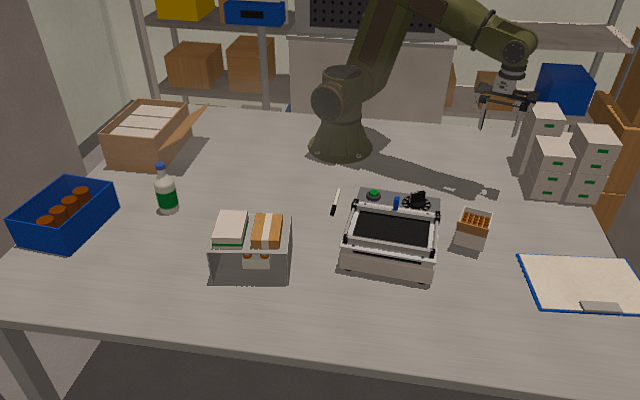

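View pics/side0.png

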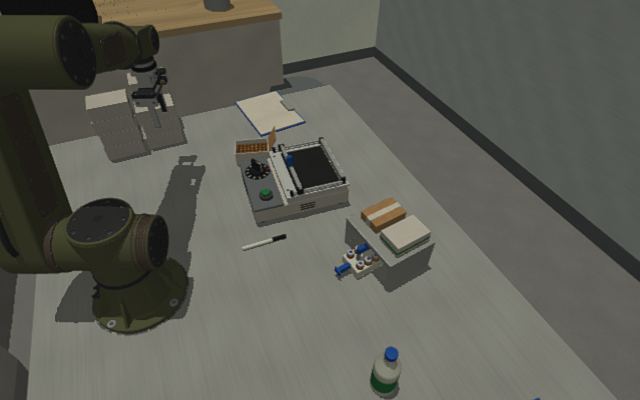

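View pics/wrist0.png

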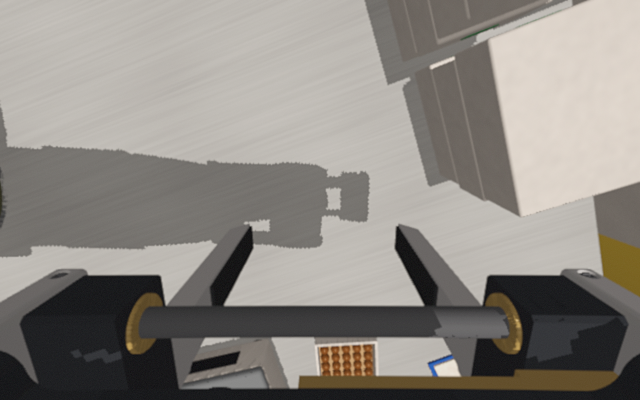

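Scene: shelf at about (250,245), shaker at (392,235), pen (335,200), bottle (166,190), carton (473,230). Side: blue pull at (345,268), shaker deck with green button (265,193) and dial (257,170), pen (264,242), bottle (385,375). Wrist: mostly bare bench, with the carton at the bottom edge (347,360).

```bash
cat >> h.py <<'E'
def blobs(c,lo,hi,box=None,minA=8):
    h=cv2.cvtColor(c['frame'],cv2.COLOR_RGB2HSV); m=cv2.inRange(h,np.array(lo),np.array(hi))
    if box: k=np.zeros_like(m); x0,y0,x1,y1=box; k[y0:y1,x0:x1]=1; m*=k
    n,l,s,ce=cv2.connectedComponentsWithStats(m)
    return [(s[i,4],ce[i].round(1),s[i,:4],np.argwhere(l==i)[:,::-1]) for i in range(1,n) if s[i,4]>=minA]
BL=((100,120,50),(125,255,255)); GR=((50,120,40),(85,255,255))
def two(c1,u1,c2,u2):
    d1,d2=ray(c1,[u1])[0],ray(c2,[u2])[0]
    A=np.c_[d1,-d2]; k=np.linalg.lstsq(A,c2['C']-c1['C'],rcond=None)[0]
    a,b=c1['C']+d1*k[0],c2['C']+d2*k[1]; return (a+b)/2,np.linalg.norm(a-b)
E
python3 - <<'E'
from h import *
sc=cam('scene'); sd=cam('side')
for c,box,n in((sc,(200,170,460,300),'scene'),(sd,(230,140,450,300),'side')):
    for nm,r in(('bl',BL),('gr',GR)):
        for a,ce,s,p in blobs(c,*r,box): print(n,nm,a,ce,s)
f=sd['frame']
big=cv2.resize(f[130:290,230:440],None,fx=3.8,fy=3.75,interpolation=cv2.INTER_CUBIC); cv2.imwrite('pics/sidecrop.png',big[:,:,::-1])
print(onz(sd,[(265,193)],97),onz(sc,[(373,194)],97),onz(sd,[(245,247),(285,237)],7),onz(sd,[(338,271)],30),onz(sd,[(385,385)],0))
E
```

```text
scene bl 61 [395.8 202.6] [393 196   7  14]
scene gr 47 [373.5 192.5] [370 189   8   7]
scene gr 8 [245.5 227.5] [245 224   2   8]
scene gr 8 [243.5 236.5] [243 233   2   8]
scene gr 63 [227.2 244.4] [212 242  31   4]
side bl 57 [288.9 160.2] [286 155   6  12]
side bl 79 [362.  248.2] [357 244  13  10]
side bl 96 [342.1 268.1] [335 263  15  13]
side gr 48 [265.2 192.1] [261 189   9   7]
[[420.23394597 143.00161761  97.        ]] [[436.50514921 149.36145202  97.        ]] [[310.64828996  32.16258129   7.        ]
 [436.88484031  20.73652534   7.        ]] [[ 526.35599625 -175.64717044   30.        ]] [[ 498.44355456 -493.76601276    0.        ]]
```

View pics/sidecrop.png

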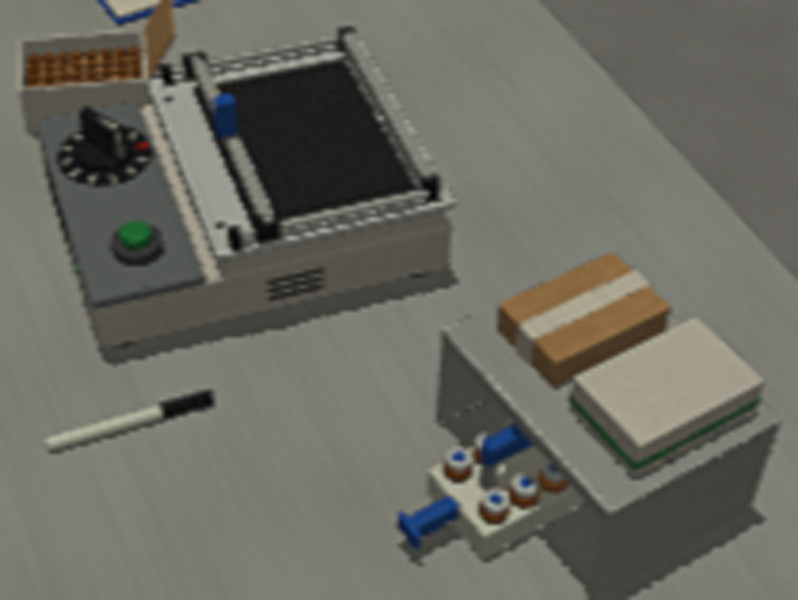

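The crop shows the dial with its red mark pointing to shaker +x, the green button, the blue clamp tab and the rack under the shelf with its pull pointing towards the robot. The carton is right beside the dial. I'll move above the shaker for a closer wrist view.

jog_arm([
  [0.9,-1,0.25,0,0,0.218,0],
  [0.9,-1,0.25,0,0,0.218,0],
  [0.9,-1,0.25,0,0,0.218,0],
  [0.9,-1,0.25,0,0,0.218,0],
  [0.9,-1,0.25,0,0,0.218,0],
])

```text
clock: 0.67
eef_pos: [296.1, 394.8, 244.8]
eef_rot: [3.141, 0.002, 3.138]
wrist_force: [-0.4, 0.3, -0.2]
finger_gap: 94.1
finger_force: 0.0
```

jog_arm([
  [0.9,-1,0,0,0,0,0],
  [0.9,-1,0,0,0,0,0],
  [0.9,-1,0,0,0,0,0],
  [0.9,-1,0,0,0,0,0],
  [0.9,-1,0,0,0,0,0],
])

```text
clock: 1.08
eef_pos: [403.7, 274.4, 243.2]
eef_rot: [-3.141, 0.0, 3.137]
wrist_force: [-1.0, 0.1, -0.5]
finger_gap: 93.7
finger_force: 0.0
```

jog_arm([
  [0.55,-0.65,0,0,0,0,0],
  [0.55,-0.65,0,0,0,0,0],
  [0.55,-0.65,0,0,0,0,0],
  [0.55,-0.65,0,0,0,0,0],
  [0.55,-0.65,0,0,0,0,0],
])

```text
clock: 1.5
eef_pos: [466.9, 200.0, 243.1]
eef_rot: [3.142, -0.001, 3.14]
wrist_force: [0.3, 0.0, -0.2]
finger_gap: 94.2
finger_force: 0.0
```

```bash
python3 - <<'E'
from h import *
c=cam('wrist'); save(c,'w1')
s=manip.read_state(); print(s['clock'],s['eef_pos'],s['eef_rot'],s['joints'].round(2) if hasattr(s['joints'],'round') else s['joints'])
for nm,r in(('bl',BL),('gr',GR)):
    for a,ce,st,p in blobs(c,*r,minA=30): print(nm,a,ce,st)
E
```

```text
1.55 [466.49012651 200.57613894 243.24492764] [ 3.14149312e+00 -4.88281164e-04  3.14087267e+00] [ 0.33  0.18  1.6   0.    1.36 -1.24]
bl 506 [587.3 229.9] [569 207  71  62]
bl 631 [ 57.1 227.4] [ 38 211  35  34]
bl 443 [341.3 256.4] [334 240  17  32]
bl 59 [ 35.8 278.5] [ 28 273  20  12]
gr 398 [278.6 145.5] [268 134  25  25]
```

View pics/w1.png

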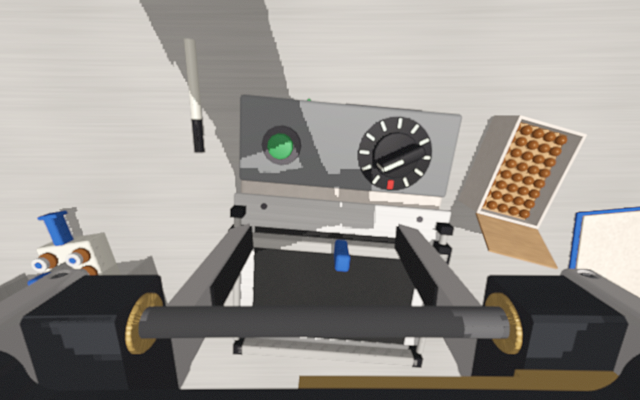

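The wrist view shows the green button (279,146), the dial centre near (396,153) with its pointer lower left and the red mark at (390,184), and the clamp tab (341,256). The pen is at (195,100), the carton at (528,175) and the pull at (57,227). Next I fit the shaker pose and read the dial.

```bash
python3 - <<'E'
from h import *
c=cam('wrist')
P=lambda u,z: onz(c,[u],z)[0]
b=P(blobs(c,*GR,box=(250,120,310,170))[0][1],96)
f1,f2=P((240,95.5),75),P((461,114),75)
print('btn',b,'corners',f1,f2,np.linalg.norm(f2-f1))
yaw=np.arctan2(-(f2-f1)[0],(f2-f1)[1]); mid=(f1+f2)/2
print('yaw',yaw)
R=lambda a:np.array([[np.cos(a),-np.sin(a)],[np.sin(a),np.cos(a)]])
# 2D fit with btn + corners
A=np.array([[-160,-125],[-160,125],[-109,-75]],float);B=np.array([f1,f2,b])[:,:2]
ca,cb=A.mean(0),B.mean(0);H=(A-ca).T@(B-cb); th=np.arctan2(H[0,1]-H[1,0],H[0,0]+H[1,1]); t=cb-R(th)@ca
print('fit yaw',th,'origin',t,'res',(A@R(th).T+t-B).round(1))
S=lambda p:R(th)@np.array(p[:2])+t
d=S((-109,55)); print('dial',d)
for z,n in((75,'deck'),(118,'bar')): print(n,proj(c,[*d,z]))
h=cv2.cvtColor(c['frame'],cv2.COLOR_RGB2HSV)
for lo,hi,z,n in(((0,150,100),(8,255,255),75,'red'),((0,0,170),(180,70,255),118,'white')):
    for a,ce,st,p in blobs(c,lo,hi,box=(350,110,440,195),minA=3):
        zz=75+(10 if a<25 else 43) if n=='white' else 85
        q=(R(th).T@(P(ce,zz)[:2]-d)); print(n,a,ce,st,'rel',q.round(1),'cw deg',np.degrees(-np.arctan2(q[1],q[0])).round(0))
tb=[x for x in blobs(c,*BL,box=(320,230,360,280))][0]
pts=tb[3]; print('tab',st, tb[2], [R(th).T@(P(u,157)[:2]-t) for u in((tb[2][0],tb[2][1]),(tb[2][0]+tb[2][2],tb[2][1]+15))])
pl=blobs(c,*BL,box=(20,200,90,250))[0][3].astype(float)
X=onz(c,pl,38)[:,:2]; print('pull', X.min(0),X.max(0)); m=X.mean(0); w,v=np.linalg.eigh(np.cov((X-m).T)); print(m,v[:,1],np.degrees(np.arctan2(v[1,1],v[0,1])))
E
```

```text
btn [422.6316524  152.14815785  96.        ] corners [370.48297176 109.79754387  75.        ] [390.28000565 353.60851262  75.        ] 244.61339095182393
yaw -0.0810205420686727
fit yaw -0.08524661263051034 origin [539.07418682 217.91844924] res [[-1.5 -2.8]
 [ 0.   2.5]
 [ 1.5  0.3]]
dial [435.15288485 281.99935902]
deck [[393.53023453 154.6489803 ]]
bar [[403.24521531 160.53755959]]
red 58 [389.2 184.7] [386 180   7  10] rel [33.6 -2.3] cw deg 4.0
white 1587 [393.5 128.4] [350 110  90  65] rel [-30.7 -14.6] cw deg 155.0
white 47 [430.9 110.7] [419 110  21   3] rel [-50.2  18.8] cw deg -159.0
white 33 [398.9 123.5] [397 119   5  10] rel [-35.7 -10.1] cw deg 164.0
white 34 [382.6 126.3] [380 122   6  10] rel [-31.8 -25.6] cw deg 141.0
white 34 [413.9 128.8] [411 125   7   9] rel [-31.9   5.4] cw deg -170.0
white 31 [369.5 137. ] [366 134   8   7] rel [-20.5 -37.1] cw deg 119.0
white 31 [423.  141.8] [419 139   9   6] rel [-20.2  16.5] cw deg -141.0
white 33 [363.6 152.3] [359 151  10   4] rel [ -4.9 -41. ] cw deg 97.0
white 17 [426. 158.] [423 157   7   3] rel [-0.5 34.3] cw deg -91.
[... 329 characters left out ...]
[10.8 16.5] cw deg -57.0
white 30 [375.  179.5] [372 176   7   8] rel [ 21.9 -25.9] cw deg 50.0
white 28 [404.8 182. ] [403 178   5   9] rel [22.   5.2] cw deg -13.0
white 6 [420.7 180.7] [419 180   5   3] rel [25.9 33. ] cw deg -52.0
white 89 [383.7 193.2] [369 191  40   4] rel [ 35.7 -14.9] cw deg 23.0
white 7 [352.  192.4] [350 192   5   3] rel [ 46.4 -44. ] cw deg 43.0
white 8 [362.9 193.1] [360 192   7   3] rel [ 46.1 -31.2] cw deg 34.0
tab [360 192   7   3] [333 240  17  32] [array([-33.30871518, -10.63053247]), array([-19.04420999,   7.20627284])]
pull [ 516.11030674 -182.42214508] [ 564.12815872 -144.50742981]
[ 539.52247722 -161.15724009] [-0.99917685 -0.04056631] -177.6750839230306
```

Shaker yaw comes out near -0.083 with its origin at (539,218), and the dial sits at 60° clockwise, which is mark 2, so it needs three clicks. Next I go above the pull.

jog_arm([
  [0.2,-1,0,0,0,0,0],
  [0.2,-1,0,0,0,0,0],
  [0.2,-1,0,0,0,0,0],
  [0.2,-1,0,0,0,0,0],
])

```text
clock: 1.93
eef_pos: [491.2, 76.4, 243.5]
eef_rot: [-3.141, 0.0, 3.139]
wrist_force: [0.3, 0.1, -0.7]
finger_gap: 94.0
finger_force: 0.0
```

jog_arm([
  [0.2,-1,0,0,0,0,0],
  [0.2,-1,0,0,0,0,0],
  [0.2,-1,0,0,0,0,0],
  [0.2,-1,0,0,0,0,0],
])

```text
clock: 2.27
eef_pos: [515.4, -43.6, 243.3]
eef_rot: [-3.141, 0.0, 3.139]
wrist_force: [0.2, 0.3, -1.1]
finger_gap: 94.4
finger_force: 0.0
```

jog_arm([
  [0.15,-1,-0.25,0,0,0,0],
  [0.15,-1,-0.25,0,0,0,0],
  [0.15,-1,-0.25,0,0,0,0],
  [0.15,-1,-0.25,0,0,0,0],
  [0.15,-1,-0.25,0,0,0,0],
])

```text
clock: 2.68
eef_pos: [532.8, -159.8, 212.6]
eef_rot: [3.141, -0.001, 3.14]
wrist_force: [0.3, 0.5, -0.5]
finger_gap: 93.9
finger_force: 0.0
```

```bash
python3 - <<'E'
from h import *
c=cam('wrist'); save(c,'w2')
s=manip.read_state(); print(s['clock'],s['eef_pos'],s['eef_rot'],np.round(s['joints'],2))
for a,ce,st,p in blobs(c,*BL,minA=30): print(a,ce,st, onz(c,[ce],38)[0].round(1), cv2.minAreaRect(p.astype(np.float32)))
E
```

```text
2.7333 [ 532.98204078 -158.83766718  213.26970415] [ 3.14108622e+00 -4.86384574e-04  3.14138187e+00] [-0.36  0.31  1.5   0.    1.33 -1.93]
436 [314.7 185.5] [303 169  20  38] [ 539.5 -169.9   38. ] ((312.5, 187.5), (37.0, 19.0), 90.0)
30 [339.4 221.6] [337 219   6   6] [ 586.3 -139.3   38. ] ((339.5, 221.5), (5.0, 5.0), 90.0)
32 [301.  227.3] [298 225   7   6] [ 593.9 -187.8   38. ] ((301.0, 227.5), (5.0, 6.0), 90.0)
353 [322.7 250.1] [316 234  15  32] [ 625.5 -160.4   38. ] ((322.4459533691406, 249.6757049560547), (32.057804107666016, 11.507928848266602), 80.53767395019531)
30 [304.8 248.4] [302 246   6   6] [ 623.1 -183.5   38. ] ((304.5, 248.5), (5.0, 5.0), 90.0)
```

View pics/w2.png

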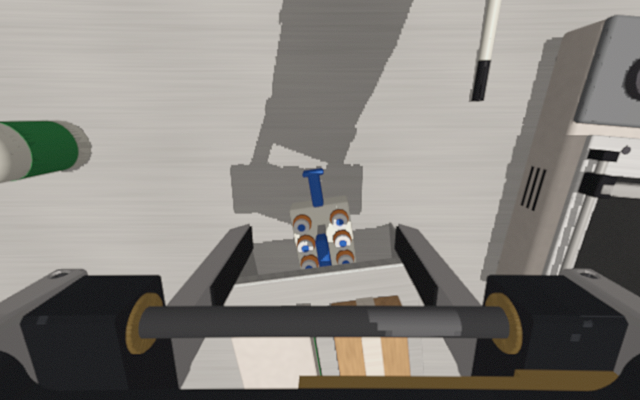

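The pull is seen at (313,172)–(319,207) between the fingers, with cap dots at (339,222) and (301,227). The bottle at the left edge and the shaker at the right are well clear. Next come the rack yaw and grip point.

```bash
python3 - <<'E'
from h import *
c=cam('wrist')
bl=blobs(c,*BL,box=(290,160,350,262),minA=20)
p=max(bl,key=lambda b:-b[1][1])[3]
for r in range(169,208,3):
    q=p[p[:,1]==r][:,0]; X=onz(c,[(q.min()-.5,r),(q.max()+.5,r)],38); print(r,q.min(),q.max(),X[:,:2].round(1).ravel())
caps=[b[1] for b in bl if b[0]<60]; X=onz(c,caps,53); print(caps,X.round(1))
h=[b for b in bl if b[0]>200 and b[1][1]>230][0][3]
for r in range(236,264,4):
    q=h[h[:,1]==r][:,0]; X=onz(c,[(q.min()-.5,r),(q.max()+.5,r)],88); print('h',r,X[:,:2].round(1).ravel())
E
```

```text
169 312 321 [ 519.7 -172.7  519.7 -160.7]
172 303 321 [ 523.4 -183.5  523.4 -160.7]
175 302 317 [ 527.  -184.8  527.  -165.5]
178 308 318 [ 530.7 -177.6  530.7 -164.3]
181 308 318 [ 534.4 -177.7  534.4 -164.4]
184 309 319 [ 538.2 -176.5  538.2 -163.2]
187 309 319 [ 541.9 -176.6  541.9 -163.2]
190 310 320 [ 545.7 -175.4  545.7 -162. ]
193 310 320 [ 549.5 -175.4  549.5 -162. ]
196 311 320 [ 553.3 -174.3  553.3 -162. ]
199 311 321 [ 557.2 -174.3  557.2 -160.8]
202 312 321 [ 561.  -173.1  561.  -160.8]
205 313 318 [ 564.9 -171.9  564.9 -164.5]
[array([338.3, 221.3]), array([300.1, 226.8]), array([341.5, 242.5]), array([303.8, 248. ])] [[ 580.7 -140.5   53. ]
 [ 587.8 -186.6   53. ]
 [ 608.5 -136.2   53. ]
 [ 615.9 -182.7   53. ]]
h 236 [ 584.5 -167.   584.5 -157.2]
h 240 [ 589.2 -168.1  589.2 -156.1]
h 244 [ 594.  -168.2  594.  -155. ]
h 248 [ 598.9 -167.1  598.8 -153.8]
h 252 [ 603.7 -166.   603.7 -153.8]
h 256 [ 608.6 -166.1  608.6 -152.7]
h 260 [ 613.5 -165.   613.5 -151.6]
```

The rack yaw is about 0.145 rad, with its centre at (639,-155). I grip the pull at (540,-170).

jog_arm([
  [0.065,-0.09,-0.5,0,0,0.092,0],
  [0.065,-0.09,-0.9,0,0,0.092,0],
  [0.065,-0.09,-0.9,0,0,0.092,0],
  [0.065,-0.09,-0.9,0,0,0.092,0],
  [0.065,-0.09,-0.9,0,0,0.092,0],
])

```text
clock: 3.2
eef_pos: [540.9, -169.3, 106.0]
eef_rot: [3.141, -0.001, -2.996]
wrist_force: [0.2, 0.9, 0.7]
finger_gap: 93.8
finger_force: 0.0
```

```bash
python3 - <<'E'
from h import *
c=cam('wrist'); s=manip.read_state(); print(s['eef_pos'],s['eef_rot'])
bl=blobs(c,*BL,minA=100)
for a,ce,st,p in bl: print(a,ce,st)
p=max(bl,key=lambda b:-abs(b[1][0]-320)-abs(b[1][1]-200))[3]
for r in range(p[:,1].min(),p[:,1].max(),6):
    q=p[p[:,1]==r][:,0]; X=onz(c,[(q.min()-.5,r),(q.max()+.5,r)],38); print(r,q.min(),q.max(),X[:,:2].round(1).ravel())
E
```

```text
[ 541.58702656 -169.79968658  107.4671196 ] [-3.14068548e+00  1.79041754e-03 -2.99611047e+00]
893 [321.7 204.4] [307 182  30  53]
445 [321.7 291.9] [314 277  17  29]
182 310 334 [ 520.3 -183.7  517.3 -163. ]
188 307 336 [ 525.8 -185.5  522.1 -160.5]
194 315 328 [ 530.  -178.1  528.3 -166.4]
200 315 328 [ 535.3 -177.4  533.5 -165.6]
206 315 329 [ 540.6 -176.6  538.7 -163.9]
212 315 329 [ 546.  -175.9  544.1 -163.1]
218 315 329 [ 551.4 -175.1  549.5 -162.3]
224 315 328 [ 556.9 -174.4  555.1 -162.3]
230 315 328 [ 562.5 -173.6  560.7 -161.5]
```

Aligned. I descend, close on the pull, and pull straight out.

jog_arm([
  [0,0,-0.3,0,0,0,0],
  [0,0,-0.55,0,0,0,0],
  [0,0,-0.74,0,0,0,0],
  [0,0,-0.74,0,0,0,0.3],
  [0,0,-0.74,0,0,0,1],
  [0,0,-0.74,0,0,0,1],
  [0,0,-0.74,0,0,0,1],
  [0,0,-0.74,0,0,0,1],
], grip_force=20)

```text
clock: 3.92
eef_pos: [541.6, -171.1, 18.6]
eef_rot: [-3.14, 0.003, -2.997]
wrist_force: [0.0, -0.0, -0.3]
finger_gap: 64.0
finger_force: 0.0
```

jog_arm([
  [0,0,0,0,0,0,1],
  [0,0,0,0,0,0,1],
  [0,0,0,0,0,0,1],
  [0,0,0,0,0,0,1],
])

```text
clock: 4.25
eef_pos: [540.7, -170.8, 16.8]
eef_rot: [-3.142, 0.0, -2.997]
wrist_force: [0.8, -0.7, -0.5]
finger_gap: 37.5
finger_force: 0.0
```

jog_arm([
  [0,0,0,0,0,0,1],
  [0,0,0,0,0,0,1],
  [0,0,0,0,0,0,1],
  [0,0,0,0,0,0,1],
  [0,0,0,0,0,0,1],
  [0,0,0,0,0,0,1],
])

```text
clock: 4.75
eef_pos: [540.6, -170.8, 16.6]
eef_rot: [-3.142, -0.0, -2.997]
wrist_force: [1.0, -0.2, -1.7]
finger_gap: 13.9
finger_force: 20.0
```

jog_arm([
  [-0.08,-0.012,0,0,0,0,1],
  [-0.18,-0.026,0,0,0,0,1],
  [-0.28,-0.041,0,0,0,0,1],
  [-0.38,-0.055,0,0,0,0,1],
  [-0.48,-0.07,0,0,0,0,1],
  [-0.56,-0.082,0,0,0,0,1],
  [-0.62,-0.09,0,0,0,0,1],
])

```text
clock: 5.33
eef_pos: [465.6, -181.7, 16.6]
eef_rot: [3.142, 0.0, -2.998]
wrist_force: [2.0, 1.1, -2.9]
finger_gap: 13.9
finger_force: 20.0
```

jog_arm([
  [-0.1,-0.015,0,0,0,0,1],
  [-0.2,-0.029,0,0,0,0,1],
  [-0.3,-0.044,0,0,0,0,1],
  [-0.4,-0.058,0,0,0,0,1],
  [-0.5,-0.073,0,0,0,0,1],
  [-0.58,-0.085,0,0,0,0,1],
  [-0.62,-0.09,0,0,0,0,1],
  [-0.62,-0.09,0,0,0,0,1],
])

```text
clock: 6.0
eef_pos: [391.0, -192.5, 16.6]
eef_rot: [3.141, -0.001, -2.998]
wrist_force: [-1.8, -0.1, -1.9]
finger_gap: 14.0
finger_force: 20.0
```

jog_arm([
  [0,0,0,0,0,0,0.5],
  [0,0,0,0,0,0,0.4],
  [0,0,0,0,0,0,0.4],
  [0,0,0,0,0,0,0.4],
  [0,0,0,0,0,0,0.4],
  [0,0,0,0,0,0,0.4],
  [0,0,0,0,0,0,0.4],
])

```text
clock: 6.58
eef_pos: [392.0, -192.4, 16.6]
eef_rot: [-3.142, 0.0, -2.997]
wrist_force: [0.2, -0.3, 0.2]
finger_gap: 55.2
finger_force: 0.0
```

jog_arm([
  [0,0,0.15,0,0,0,0.4],
  [0,0,0.4,0,0,0,0.4],
  [0,0,0.7,0,0,0,0.4],
  [0,0,1,0,0,0,0.3],
  [0,0,1,0,0,0,0.3],
])

```text
clock: 7.0
eef_pos: [394.1, -193.7, 142.6]
eef_rot: [-3.136, 0.007, -2.997]
wrist_force: [0.6, -0.8, 0.0]
finger_gap: 64.3
finger_force: 0.0
```

jog_arm([
  [0.3,0,0.5,0,0,0,0.3],
  [0.6,0.07,0.6,0,0,0,0.3],
  [0.6,0.07,0.6,0,0,0,0.3],
  [0.6,0.07,0.6,0,0,0,0.3],
])

```text
clock: 7.33
eef_pos: [466.9, -183.9, 210.9]
eef_rot: [-3.139, 0.004, -2.996]
wrist_force: [0.4, -1.1, -0.5]
finger_gap: 65.7
finger_force: 0.0
```

```bash
python3 - <<'E'
from h import *
c=cam('wrist'); save(c,'w3'); s=manip.read_state(); print(s['clock'],s['eef_pos'],s['eef_rot'])
for a,ce,st,p in blobs(c,*BL,minA=20): print(a,ce,st,onz(c,[ce],53)[0].round(1))
E
```

```text
7.3833 [ 464.91167226 -183.79791399  208.82384596] [-3.14091108e+00  1.02818273e-03 -2.99615654e+00]
487 [326.1 114.6] [316  97  22  40] [ 391.9 -192.1   53. ]
40 [305.3 154.8] [302 152   8   7] [ 438.2 -208.7   53. ]
37 [347. 155.] [344 152   7   7] [ 431.6 -162.4   53. ]
1031 [326.2 207.3] [321 162  12  93] [ 496.1 -176.4   53. ]
38 [305.8 179.1] [303 176   7   7] [ 465.8 -204.6   53. ]
38 [346.3 179.2] [343 176   7   7] [ 459.2 -158.6   53. ]
33 [306.1 202.3] [303 200   7   6] [ 493.5 -200.7   53. ]
34 [346.  202.3] [343 200   7   6] [ 486.6 -154.3   53. ]
32 [306.5 224.5] [304 222   6   6] [ 521.1 -196.6   53. ]
29 [345.4 224.3] [343 222   6   6] [ 514.  -150.4   53. ]
27 [306.9 245.5] [304 243   6   6] [ 548.3 -192.5   53. ]
28 [344.8 245.5] [342 243   6   6] [ 541.5 -146.6   53. ]
```

View pics/w3.png

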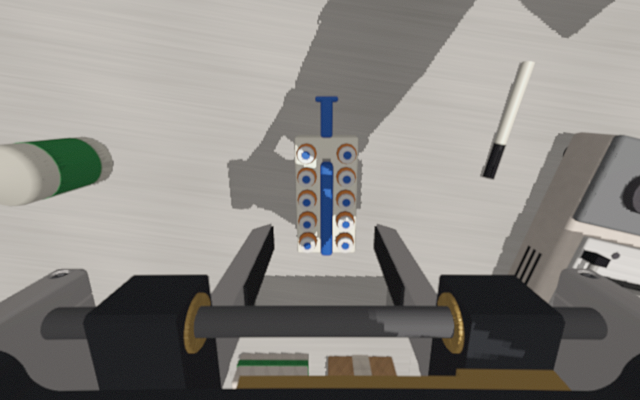

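The rack is clear of the shelf, centred at (490.5,-177.4) with yaw 0.146, and its handle runs along (326,162)–(326,255). Next I take the handle.

jog_arm([
  [0.215,0.053,-0.3,0,0,0,0.3],
  [0.215,0.053,-0.6,0,0,0,0.3],
  [0.215,0.053,-0.6,0,0,0,0.3],
  [0.215,0.053,-0.6,0,0,0,0.3],
])

```text
clock: 7.72
eef_pos: [487.9, -177.4, 135.1]
eef_rot: [3.139, -0.004, -2.998]
wrist_force: [-0.6, 0.0, -0.1]
finger_gap: 65.7
finger_force: 0.0
```

```bash
python3 - <<'E'
from h import *
c=cam('wrist'); s=manip.read_state(); print(s['clock'],s['eef_pos'],s['eef_rot'])
B=blobs(c,*BL,minA=20); caps=[onz(c,[b[1]],53)[0] for b in B if b[0]<250 and b[2][2]<20]; print(len(caps),np.mean(caps,0))
h=max(B,key=lambda b:b[0])[3]
for r in np.linspace(h[:,1].min(),h[:,1].max(),9).astype(int):
    q=h[h[:,1]==r][:,0]; print(r,q.min(),q.max(),onz(c,[(q.mean(),r)],88)[0][:2].round(1))
C=cam('side'); B=blobs(C,(5,80,60),(25,255,255),box=(230,100,290,165),minA=30)
for b in B: print('carton',b[0],b[2],onz(C,[(b[2][0]+b[2][2],b[2][1])],60)[0],onz(C,[(b[2][0],b[2][1]+b[2][3])],60)[0])
E
```

```text
7.7667 [ 488.96007166 -177.86614189  137.16401858] [ 3.14101098e+00 -1.07532894e-03 -2.99777321e+00]
10 [ 490.72618248 -177.5751633    53.        ]
152 318 326 [ 438.2 -185.1]
167 314 330 [ 449.4 -183.5]
182 314 330 [ 460.8 -181.8]
197 315 329 [ 472.6 -180.2]
213 315 329 [ 485.6 -178.3]
228 315 329 [ 498.1 -176.5]
243 315 329 [ 510.9 -174.6]
258 315 329 [ 524.2 -172.7]
274 317 327 [ 538.7 -170.6]
```

jog_arm([
  [0.015,0.003,-0.2,0,0,0,0.3],
  [0.015,0.003,-0.4,0,0,0,0.3],
  [0.015,0.003,-0.55,0,0,0,0.3],
  [0.015,0.003,-0.58,0,0,0,0.5],
  [0.015,0.003,-0.58,0,0,0,1],
  [0.015,0.003,-0.58,0,0,0,1],
  [0.015,0.003,-0.58,0,0,0,1],
  [0.015,0.003,-0.58,0,0,0,1],
], grip_force=35)

```text
clock: 8.48
eef_pos: [492.1, -177.6, 68.5]
eef_rot: [-3.14, 0.002, -2.997]
wrist_force: [-1.1, 0.8, 0.4]
finger_gap: 35.7
finger_force: 0.0
```

jog_arm([
  [0,0,0,0,0,0,1],
  [0,0,0,0,0,0,1],
  [0,0,0,0,0,0,1],
  [0,0,0,0,0,0,1],
  [0,0,0,0,0,0,1],
  [0,0,0,0,0,0,1],
])

```text
clock: 8.98
eef_pos: [491.6, -177.4, 67.2]
eef_rot: [-3.141, 0.0, -2.998]
wrist_force: [0.5, -2.4, -0.0]
finger_gap: 13.6
finger_force: 35.0
```

jog_arm([
  [0,0,0.05,0,0,0,1],
  [0,0,0.2,0,0,0,1],
  [0,0,0.4,0,0,0,1],
  [0,0,0.6,0,0,0,1],
  [0,0,0.8,0,0,0,1],
  [0,0,0.9,0,0,0,1],
  [0,0,0.9,0,0,0,1],
])

```text
clock: 9.57
eef_pos: [492.1, -177.4, 177.6]
eef_rot: [-3.14, 0.003, -2.997]
wrist_force: [-0.4, -0.4, -4.6]
finger_gap: 13.7
finger_force: 35.0
```

jog_arm([
  [0,0.08,0.1,0,0,-0.05,1],
  [0,0.2,0.25,0,0,-0.11,1],
  [0,0.35,0.4,0,0,-0.18,1],
  [0,0.5,0.5,0,0,-0.25,1],
  [0,0.65,0.6,0,0,-0.32,1],
  [0,0.8,0.65,0,0,-0.39,1],
  [0,0.95,0.65,0,0,-0.46,1],
  [0,1,0.65,0,0,-0.5,1],
])

```text
clock: 10.23
eef_pos: [491.0, -55.3, 252.0]
eef_rot: [-3.141, -0.002, 2.495]
wrist_force: [0.8, 1.0, -5.7]
finger_gap: 13.7
finger_force: 35.0
```

```bash
python3 - <<'E'
from h import *
s=manip.read_state(); print(s['clock'],s['eef_pos'],s['eef_rot'],np.round(s['joints'],2),s['wrist_force'],s['moment'],s['finger_gap'])
C=cam('side'); save(C,'s1')
E
```

```text
10.2333 [490.9739036  -55.25539782 251.99654954] [-3.14132757e+00 -1.97669599e-03  2.49541941e+00] [-0.19  0.15  1.62  0.    1.38 -1.11] [ 0.82536625  1.02574761 -5.70537961] [-0.01269058 -0.06933518  0.00919703] 13.665541792075526
```

View pics/s1.png

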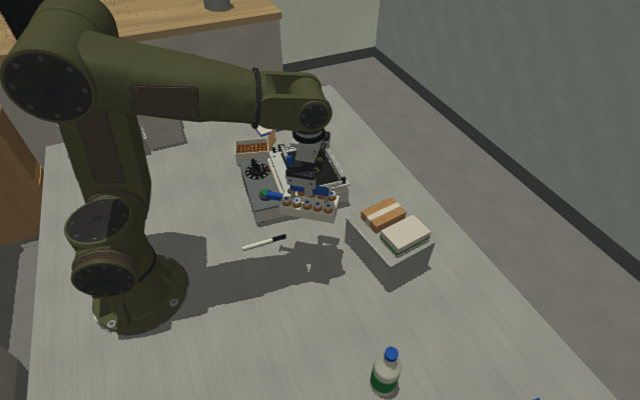

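The rack hangs level from the handle at about (310,200) in the side view, on its way to the shaker.

jog_arm([
  [0.06,0.1,0,0,0,-0.05,1],
  [0.15,0.25,0,0,0,-0.1,1],
  [0.24,0.4,0,0,0,-0.16,1],
  [0.33,0.55,0,0,0,-0.22,1],
  [0.42,0.7,0,0,0,-0.28,1],
  [0.5,0.83,0,0,0,-0.34,1],
  [0.57,0.94,0,0,0,-0.39,1],
  [0.6,1,0,0,0,-0.4,1],
])

```text
clock: 10.95
eef_pos: [563.8, 63.7, 251.2]
eef_rot: [-3.139, -0.001, 1.87]
wrist_force: [0.1, -0.8, -5.7]
finger_gap: 13.4
finger_force: 35.0
```

jog_arm([
  [0.05,0.1,0,0,0,-0.03,1],
  [0.13,0.25,0,0,0,-0.06,1],
  [0.21,0.4,0,0,0,-0.1,1],
  [0.29,0.55,0,0,0,-0.14,1],
  [0.36,0.7,0,0,0,-0.18,1],
  [0.43,0.85,0,0,0,-0.22,1],
  [0.5,1,0,0,0,-0.242,1],
  [0.5,1,0,0,0,-0.242,1],
])

```text
clock: 11.62
eef_pos: [623.8, 185.0, 250.6]
eef_rot: [-3.139, 0.0, 1.493]
wrist_force: [-0.9, 0.4, -6.4]
finger_gap: 13.7
finger_force: 35.0
```

jog_arm([
  [0.03,0.1,0,0,0,0,1],
  [0.065,0.2,0,0,0,0,1],
  [0.065,0.215,0,0,0,0,1],
  [0.065,0.215,0,0,0,0,1],
])

```text
clock: 11.95
eef_pos: [631.0, 208.3, 251.5]
eef_rot: [-3.139, 0.001, 1.494]
wrist_force: [0.2, -0.3, -6.5]
finger_gap: 13.9
finger_force: 35.0
```

```bash
python3 - <<'E'
from h import *
s=manip.read_state(); print(s['clock'],s['eef_pos'],s['eef_rot'],np.round(s['joints'],2))
for n,b in(('scene',(330,150,480,300)),('side',(230,100,360,230))):
    C=cam(n); f=C['frame'][b[1]:b[3],b[0]:b[2]]; 
    cv2.imwrite('pics/%s2.png'%n,cv2.resize(f,(600,int(600*f.shape[0]/f.shape[1])),interpolation=cv2.INTER_CUBIC)[:,:,::-1])
a=cv2.imread('pics/scene2.png');b=cv2.imread('pics/side2.png'); h=400
cv2.imwrite('pics/both2.png',np.hstack([cv2.resize(a,(400,400)),cv2.resize(b,(400,400))]))
E
```

```text
11.95 [630.99328241 208.30374204 251.52365373] [-3.13940573e+00  9.12030389e-04  1.49378501e+00] [ 0.26  0.55  1.09 -0.    1.51  0.34]
```

View pics/both2.png

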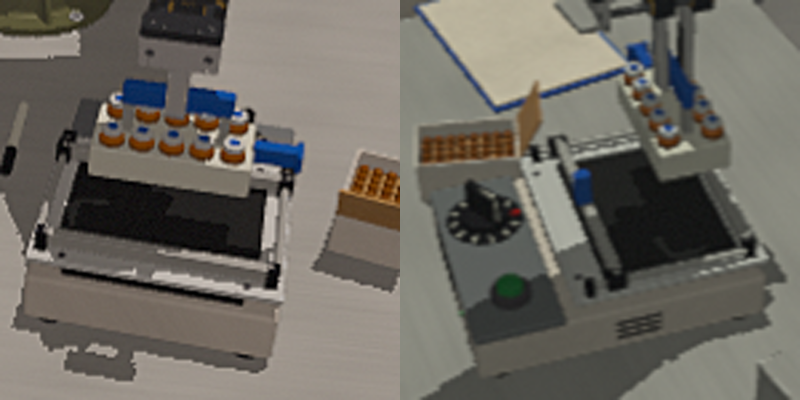

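The rack is level above the platform, with its pull towards the carton side but clear of it. I check the back bar's place against my shaker fit before setting down.

jog_arm([
  [0,0.01,-0.1,0,0,0,1],
  [0,0.01,-0.25,0,0,0,1],
  [0,0.01,-0.4,0,0,0,1],
  [0,0.01,-0.5,0,0,0,1],
  [0,0.01,-0.5,0,0,0,1],
])

```text
clock: 12.47
eef_pos: [630.1, 209.0, 189.4]
eef_rot: [-3.137, 0.002, 1.492]
wrist_force: [-0.7, -0.6, -5.2]
finger_gap: 13.5
finger_force: 35.0
```

```bash
python3 - <<'E'
from h import *
sd=cam('side'); sc=cam('scene')
a=-0.083;R=np.array([[np.cos(a),-np.sin(a)],[np.sin(a),np.cos(a)]]);t=np.array([539,218.])
f=lambda p:(R.T@(np.array(p[:2])-t)).round(1)
W=lambda x,y,z:[*(R@np.array([x,y])+t),z]
for u in((320.8,139.3),(343.7,180.7)): print(f(onz(sd,[u],117)[0]))
# platform/body corners: predicted pixels, draw on pictures
img=[]
for C,b in((sd,(230,100,360,230)),(sc,(330,150,480,300))):
    k=400/(b[2]-b[0]); m=cv2.resize(C['frame'][b[1]:b[3],b[0]:b[2]],(400,400),interpolation=cv2.INTER_CUBIC)
    for X in((135,-113,117),(135,113,117),(160,-125,95),(160,125,95),(-160,-125,75),(-160,125,75),(-109,-75,97),(-109,55,118)):
        u=(proj(C,W(*X))[0]-b[:2]+.5)*k; cv2.drawMarker(m,tuple(int(v) for v in u),(255,0,255),cv2.MARKER_CROSS,10,1)
    img.append(m)
cv2.imwrite('pics/chk.png',np.hstack(img)[:,:,::-1]); s=manip.read_state(); print(s['eef_pos'],s['wrist_force'])
E
```

```text
[138.6 101.6]
[ 135.8 -130.5]
[631.30206461 209.44583836 193.13730568] [ 0.78946979  0.435669   -6.07023847]
```

View pics/chk.png

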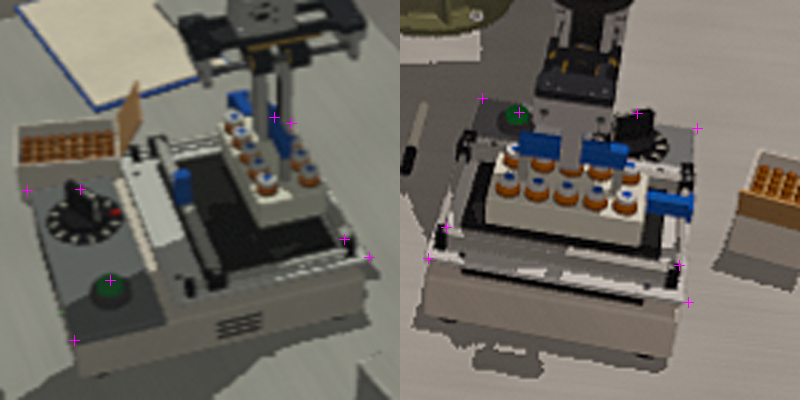

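The fit's crosses land on the bar ends, corners, button and dial to within a pixel or two, and the rack sits in front of the back bar. I set it down.

jog_arm([
  [0,0,-0.06,0,0,0,1],
  [0,0,-0.12,0,0,0,1],
  [0,0,-0.17,0,0,0,1],
  [0,0,-0.2,0,0,0,1],
  [0,0,-0.22,0,0,0,1],
  [0,0,-0.23,0,0,0,1],
  [0,0,-0.235,0,0,0,1],
  [0,0,-0.235,0,0,0,1],
])

```text
clock: 13.23
eef_pos: [631.3, 209.7, 165.0]
eef_rot: [3.141, -0.0, 1.492]
wrist_force: [0.2, -0.5, -6.1]
finger_gap: 13.4
finger_force: 35.0
```

jog_arm([
  [0,0,-0.01,0,0,0,1],
  [0,0,-0.018,0,0,0,1],
  [0,0,-0.024,0,0,0,1],
  [0,0,-0.024,0,0,0,1],
])

```text
clock: 13.57
eef_pos: [631.4, 209.7, 162.3]
eef_rot: [3.141, -0.0, 1.492]
wrist_force: [-0.1, -0.2, -4.4]
finger_gap: 13.9
finger_force: 35.0
```

jog_arm([
  [0,0,-0.006,0,0,0,1],
  [0,0,-0.006,0,0,0,0.6],
  [0,0,-0.006,0,0,0,0.5],
  [0,0,-0.006,0,0,0,0.5],
  [0,0,-0.006,0,0,0,0.5],
  [0,0,-0.006,0,0,0,0.5],
])

```text
clock: 14.07
eef_pos: [631.3, 209.7, 161.3]
eef_rot: [3.141, -0.0, 1.492]
wrist_force: [-0.3, -0.5, 0.2]
finger_gap: 43.6
finger_force: 0.0
```

jog_arm([
  [0,0,0.1,0,0,0,0.5],
  [0,0,0.3,0,0,0,0.5],
  [0,0,0.6,0,0,0,0.5],
  [0,0,0.9,0,0,0,0.5],
  [0,0,0.9,0,0,0,0.5],
])

```text
clock: 14.48
eef_pos: [632.7, 210.1, 278.5]
eef_rot: [3.131, -0.004, 1.492]
wrist_force: [-0.6, 0.7, 0.8]
finger_gap: 46.5
finger_force: 0.0
```

jog_arm([
  [-0.1,0,0.1,0,0,0.07,0.4],
  [-0.25,0,0.1,0,0,0.15,0.4],
  [-0.4,0,0.1,0,0,0.22,0.4],
  [-0.6,0,0.1,0,0,0.3,0.4],
  [-0.8,0.04,0.1,0,0,0.38,0.4],
  [-1,0.08,0.1,0,0,0.45,0.4],
  [-1,0.08,0,0,0,0.5,0.4],
  [-1,0.08,-0.1,0,0,0.5,0.4],
])

```text
clock: 15.15
eef_pos: [510.7, 219.8, 259.0]
eef_rot: [3.138, 0.001, 2.284]
wrist_force: [0.3, 0.1, -0.4]
finger_gap: 56.5
finger_force: 0.0
```

jog_arm([
  [0,0,0,0,0,0.07,0.4],
  [0,0,0,0,0,0.15,0.4],
  [0,0,0,0,0,0.22,0.4],
  [0,0,0,0,0,0.3,0.4],
  [0,0,0,0,0,0.38,0.4],
  [0,0,0,0,0,0.45,0.4],
  [0,0,0,0,0,0.497,0.4],
  [0,0,0,0,0,0.497,0.4],
])

```text
clock: 15.82
eef_pos: [511.3, 219.3, 258.0]
eef_rot: [3.141, 0.001, 3.061]
wrist_force: [0.4, 0.5, -0.0]
finger_gap: 56.6
finger_force: 0.0
```

```bash
python3 - <<'E'
from h import *
c=cam('wrist'); save(c,'w4'); s=manip.read_state(); print(s['clock'],s['eef_pos'],s['eef_rot'])
for a,ce,st,p in blobs(c,*BL,minA=20): print('b',a,ce,st,onz(c,[ce],148)[0].round(1))
for a,ce,st,p in blobs(c,*GR,minA=20): print('g',a,ce,st,onz(c,[ce],96)[0].round(1))
for a,ce,st,p in blobs(c,(0,150,90),(8,255,255),minA=20): print('r',a,ce,st,onz(c,[ce],85)[0].round(1))
B=[b for b in blobs(c,*BL,minA=100)]
for b in B:
    p=b[3]
    if b[2][3]<120:
        for r in range(p[:,1].min(),p[:,1].max()+1,4):
            q=p[p[:,1]==r][:,0]; print(r,q.min(),q.max(),onz(c,[(q.min()-.5,r),(q.max()+.5,r)],157)[:,:2].round(1).ravel())
E
```

```text
15.8667 [511.33531616 219.35675212 257.92410489] [3.14122526e+00 7.69740797e-04 3.05661675e+00]
b 842 [574.8 201.3] [562 150  78 120] [538.4 467.  148. ]
b 359 [323.7 210.5] [316 196  16  28] [528.4 218.8 148. ]
b 42 [421.1 280. ] [418 275   6  12] [615.8 317.4 148. ]
b 40 [273.4 280. ] [270 276   8   8] [603.2 158.1 148. ]
b 42 [299.2 279.9] [296 277   8   7] [605.3 186.  148. ]
b 40 [325.  279.7] [322 277   7   7] [607.3 213.9 148. ]
b 40 [350.3 279.8] [347 277   8   7] [609.6 241.2 148. ]
b 26 [375.2 280.5] [373 277   6   7] [612.6 268.  148. ]
b 257 [325.1 304.1] [278 303  95   3] [637.8 211.6 148. ]
g 521 [256.5 108.4] [244  96  26  26] [423.5 153.9  96. ]
r 50 [370.4 141. ] [368 137   6   9] [469.5 277.7  85. ]
196 321 323 [510.4 217.1 510.6 220. ]
200 318 329 [514.1 213.9 515.1 225.5]
204 318 329 [518.2 213.6 519.1 225.2]
208 318 329 [522.3 213.2 523.2 224.9]
212 317 330 [526.3 211.9 527.4 225.6]
216 317 331 [530.4 211.5 531.6 226.2]
220 317 330 [534.6 211.2 535.7 224.9]
303 279 371 [625.9 162.3 633.8 261.8]
```

The tab's middle is at (529,218.7), so the clamp joint stands near 0.010. Rack caps, button and red mark all agree with the fit. I grip the tab across its 14 mm.

jog_arm([
  [0.143,-0.005,-0.2,0,0,0,0.4],
  [0.143,-0.005,-0.5,0,0,0,0.4],
  [0.143,-0.005,-0.8,0,0,0,0.4],
  [0.143,-0.005,-0.95,0,0,0,0.4],
  [0.143,-0.005,-1,0,0,0,0.4],
  [0.143,-0.005,-1,0,0,0,0.5],
  [0.143,-0.005,-1,0,0,0,1],
  [0.143,-0.005,-1,0,0,0,1],
], grip_force=40)

```text
clock: 16.53
eef_pos: [529.2, 219.0, 139.2]
eef_rot: [3.14, 0.003, 3.057]
wrist_force: [-0.3, 0.3, -0.8]
finger_gap: 40.0
finger_force: 0.0
```

jog_arm([
  [0,0,0,0,0,0,1],
  [0,0,0,0,0,0,1],
  [0,0,0,0,0,0,1],
  [0,0,0,0,0,0,1],
  [0,0,0,0,0,0,1],
  [0,0,0,0,0,0,1],
  [0,0,0,0,0,0,1],
  [0,0,0,0,0,0,1],
])

```text
clock: 17.2
eef_pos: [528.5, 218.1, 137.7]
eef_rot: [-3.141, 0.0, 3.057]
wrist_force: [-2.1, -5.2, 3.5]
finger_gap: 13.9
finger_force: 40.0
```

jog_arm([
  [0.05,-0.004,0,0,0,0,1],
  [0.11,-0.009,0,0,0,0,1],
  [0.17,-0.014,0,0,0,0,1],
  [0.23,-0.019,0,0,0,0,1],
  [0.29,-0.024,0,0,0,0,1],
  [0.35,-0.029,0,0,0,0,1],
  [0.38,-0.032,0,0,0,0,1],
  [0.38,-0.032,0,0,0,0,1],
])

```text
clock: 17.87
eef_pos: [574.9, 213.9, 137.7]
eef_rot: [-3.141, 0.001, 3.057]
wrist_force: [2.2, -6.4, 1.8]
finger_gap: 13.6
finger_force: 40.0
```

jog_arm([
  [0.015,-0.001,0,0,0,0,1],
  [0.03,-0.002,0,0,0,0,1],
  [0.045,-0.003,0,0,0,0,1],
  [0.05,-0.004,0,0,0,0,1],
])

```text
clock: 18.2
eef_pos: [580.2, 213.5, 137.7]
eef_rot: [-3.14, -0.0, 3.057]
wrist_force: [-4.0, -6.0, 5.3]
finger_gap: 13.6
finger_force: 40.0
```

jog_arm([
  [0.01,-0.001,0,0,0,0,1],
  [0.02,-0.002,0,0,0,0,1],
  [0.025,-0.002,0,0,0,0,1],
  [0.025,-0.002,0,0,0,0,1],
])

```text
clock: 18.53
eef_pos: [582.8, 213.2, 137.7]
eef_rot: [-3.14, -0.001, 3.057]
wrist_force: [-6.1, -7.6, 7.5]
finger_gap: 13.8
finger_force: 40.0
```

jog_arm([
  [0.01,-0.001,0,0,0,0,1],
  [0.02,-0.002,0,0,0,0,1],
  [0.02,-0.002,0,0,0,0,1],
])

```text
clock: 18.78
eef_pos: [585.2, 213.0, 137.7]
eef_rot: [-3.14, -0.001, 3.057]
wrist_force: [-6.9, -6.5, 5.8]
finger_gap: 14.2
finger_force: 40.0
```

jog_arm([
  [0.01,-0.001,0,0,0,0,1],
  [0.015,-0.002,0,0,0,0,1],
  [0.015,-0.002,0,0,0,0,1],
])

```text
clock: 19.03
eef_pos: [585.5, 213.0, 137.7]
eef_rot: [-3.14, -0.005, 3.058]
wrist_force: [-20.5, -8.8, 12.3]
finger_gap: 14.0
finger_force: 40.0
```

The force jumped to 20 N without further motion, so the rack is tight against the back bar. I release, rise and check.

jog_arm([
  [0,0,0,0,0,0,1],
  [0,0,0,0,0,0,0.6],
  [0,0,0,0,0,0,0.5],
  [0,0,0,0,0,0,0.5],
  [0,0,0,0,0,0,0.5],
])

```text
clock: 19.45
eef_pos: [587.3, 213.7, 137.2]
eef_rot: [3.142, 0.0, 3.058]
wrist_force: [0.6, 0.7, -0.4]
finger_gap: 36.9
finger_force: 0.0
```

jog_arm([
  [-0.02,0,0.2,0,0,0,0.5],
  [-0.1,0,0.5,0,0,0,0.5],
  [-0.3,0,0.8,0,0,0,0.5],
  [-0.6,0,0.9,0,0,0,0.5],
  [-0.6,0,0.9,0,0,0,0.5],
  [-0.6,0,0.9,0,0,0,0.5],
])

```text
clock: 19.95
eef_pos: [514.7, 214.0, 246.8]
eef_rot: [3.14, 0.003, 3.059]
wrist_force: [1.0, -0.1, 0.2]
finger_gap: 46.8
finger_force: 0.0
```

```bash
python3 - <<'E'
from h import *
c=cam('wrist'); save(c,'w5'); s=manip.read_state(); print(s['clock'],s['eef_pos'],s['eef_rot'])
a=-0.084;R=np.array([[np.cos(a),-np.sin(a)],[np.sin(a),np.cos(a)]]);t=np.array([539,218.])
for A,ce,st,p in blobs(c,*BL,minA=20): w=onz(c,[ce],148)[0]; print('b',A,ce,st,w.round(1),(R.T@(w[:2]-t)).round(1))
for A,ce,st,p in blobs(c,*GR,minA=20): print('g',A,ce,st,onz(c,[ce],96)[0].round(1))
b=[x for x in blobs(c,*BL,minA=100) if abs(x[1][0]-320)<40]
for x in b:
    p=x[3]
    for r in range(p[:,1].min(),p[:,1].max()+1,4):
        q=p[p[:,1]==r][:,0]; print(r,q.min(),q.max(),(R.T@(onz(c,[(q.mean(),r)],157)[0,:2]-t)).round(1))
E
```

```text
20.0 [515.27139991 213.81074413 245.61201172] [3.14121000e+00 9.75174662e-04 3.05834866e+00]
b 837 [583.3 200.9] [571 149  69 120] [538.7 459.9 148. ] [-20.6 241. ]
b 353 [328.1 261.2] [322 246  13  31] [583.  213.8 148. ] [44.2 -0.5]
b 43 [303.1 285. ] [299 282   9   7] [608.3 185.5 148. ] [ 71.8 -26.5]
b 41 [329.8 285.2] [326 282   8   7] [610.9 213.3 148. ] [72.   1.4]
b 44 [356.2 285.2] [353 282   8   7] [613.1 240.9 148. ] [72. 29.]
g 556 [258.3 104.7] [246  92  26  27] [423.8 153.8  96. ]
246 324 331 [22.8 -1.4]
250 323 333 [27.1 -0.9]
254 323 333 [31.4 -0.8]
258 323 333 [35.7 -0.8]
262 322 334 [40.1 -0.8]
266 323 334 [44.5 -0.3]
270 323 334 [49.  -0.2]
274 322 334 [53.4 -0.7]
```

Rack, tab and clamp positions agree with a tight clamp: the caps are parallel to the bar, and tab-to-cap spacing is 16 mm against an expected 15.6. Next is the dial at (435,282), with the tool yaw square to its bar.

jog_arm([
  [-0.1,0.08,0,0,0,-0.07,0.4],
  [-0.25,0.2,0,0,0,-0.14,0.4],
  [-0.4,0.35,0,0,0,-0.21,0.4],
  [-0.55,0.48,0,0,0,-0.28,0.4],
  [-0.67,0.567,-0.1,0,0,-0.35,0.4],
  [-0.67,0.567,-0.2,0,0,-0.42,0.4],
  [-0.67,0.567,-0.3,0,0,-0.49,0.4],
  [-0.67,0.567,-0.4,0,0,-0.5,0.4],
])

```text
clock: 20.67
eef_pos: [435.2, 281.9, 195.5]
eef_rot: [-3.14, -0.0, 2.266]
wrist_force: [0.3, -0.7, -0.3]
finger_gap: 56.5
finger_force: 0.0
```

jog_arm([
  [0,0,0,0,0,-0.07,0.4],
  [0,0,0,0,0,-0.14,0.4],
  [0,0,0,0,0,-0.167,0.4],
  [0,0,0,0,0,-0.167,0.4],
  [0,0,0,0,0,-0.167,0.4],
])

```text
clock: 21.08
eef_pos: [435.2, 281.6, 196.3]
eef_rot: [-3.14, 0.0, 2.012]
wrist_force: [0.3, -0.0, 0.2]
finger_gap: 56.3
finger_force: 0.0
```

```bash
cat > dial.py <<'E'
from h import *
c=cam('wrist'); s=manip.read_state(); print(s['clock'],s['eef_pos'],s['eef_rot'])
a=-0.084;R=np.array([[np.cos(a),-np.sin(a)],[np.sin(a),np.cos(a)]]);d=np.array([435,281.9])
u=proj(c,[*d,118])[0]; print('dial px',u)
k=int(60*293/(c['C'][2]-118)); bx=(max(0,int(u[0])-k),max(0,int(u[1])-k),int(u[0])+k,int(u[1])+k)
red=[b for b in blobs(c,(0,150,60),(8,255,255),box=bx,minA=10)]
for b in red: q=R.T@(onz(c,[b[1]],85)[0,:2]-d); print('red',b[0],b[1],q.round(1))
for b in blobs(c,(0,0,150),(180,70,255),box=bx,minA=15):
    p=b[3]; X=onz(c,p.astype(float),118)[:,:2]-d; m=X.mean(0)
    if np.linalg.norm(m)>24: continue
    w,v=np.linalg.eigh(np.cov(X.T)); e=v[:,1]*np.sign(v[:,1]@m); es,ms=R.T@e,R.T@m
    print('wh',b[0],b[1],'c',ms.round(1),'len',(4*np.sqrt(w)).round(1),'cw',np.degrees(-np.arctan2(es[1],es[0])).round(1))
E
python3 dial.py
```

```text
21.1333 [435.12410959 281.64841118 196.47563724] [-3.14034801e+00  1.08448683e-04  2.01200765e+00]
dial px [322.40466179 204.62479258]
red 67 [352.2 208.4] [33.3  2.5]
wh 65 [323.  217.3] c [  6.5 -10.2] len [ 3.  24.2] cw 60.2
wh 16 [306.  219.9] c [ -5.6 -20. ] len [2.2 8.7] cw 89.3
wh 15 [339.5 220.1] c [20.7 -5. ] len [1.9 9.1] cw 27.3
```

jog_arm([
  [0,0.003,-0.2,0,0,0,0.4],
  [0,0.003,-0.45,0,0,0,0.4],
  [0,0.003,-0.65,0,0,0,0.4],
  [0,0.003,-0.77,0,0,0,0.4],
  [0,0.003,-0.81,0,0,0,0.4],
  [0,0.003,-0.81,0,0,0,0.6],
  [0,0.003,-0.81,0,0,0,1],
  [0,0.003,-0.81,0,0,0,1],
], grip_force=30)

```text
clock: 21.8
eef_pos: [435.4, 282.4, 101.2]
eef_rot: [3.14, -0.0, 2.011]
wrist_force: [0.3, 0.3, -0.1]
finger_gap: 39.8
finger_force: 0.0
```

jog_arm([
  [0,0,0,0,0,0,1],
  [0,0,0,0,0,0,1],
  [0,0,0,0,0,0,1],
  [0,0,0,0,0,0,1],
  [0,0,0,0,0,0,1],
  [0,0,0,0,0,0,1],
  [0,0,0,0,0,0,1],
])

```text
clock: 22.38
eef_pos: [434.5, 281.9, 100.4]
eef_rot: [-3.141, 0.0, 2.01]
wrist_force: [-4.1, -3.5, 6.4]
finger_gap: 12.6
finger_force: 30.0
```

jog_arm([
  [0,0,0,0,0,-0.05,1],
  [0,0,0,0,0,-0.1,1],
  [0,0,0,0,0,-0.16,1],
  [0,0,0,0,0,-0.22,1],
  [0,0,0,0,0,-0.28,1],
  [0,0,0,0,0,-0.34,1],
  [0,0,0,0,0,-0.34,1],
])

```text
clock: 22.97
eef_pos: [434.5, 281.9, 100.3]
eef_rot: [-3.141, 0.0, 1.47]
wrist_force: [-4.2, -2.4, 5.5]
finger_gap: 12.7
finger_force: 30.0
```

jog_arm([
  [0,0,0,0,0,-0.06,1],
  [0,0,0,0,0,-0.12,1],
  [0,0,0,0,0,-0.18,1],
  [0,0,0,0,0,-0.24,1],
  [0,0,0,0,0,-0.3,1],
  [0,0,0,0,0,-0.34,1],
  [0,0,0,0,0,-0.34,1],
])

```text
clock: 23.55
eef_pos: [434.6, 281.9, 100.4]
eef_rot: [-3.141, 0.001, 0.938]
wrist_force: [-3.2, -2.4, 6.1]
finger_gap: 12.9
finger_force: 30.0
```

jog_arm([
  [0,0,0,0,0,-0.06,1],
  [0,0,0,0,0,-0.12,1],
  [0,0,0,0,0,-0.18,1],
  [0,0,0,0,0,-0.24,1],
  [0,0,0,0,0,-0.29,1],
  [0,0,0,0,0,-0.32,1],
  [0,0,0,0,0,-0.32,1],
])

```text
clock: 24.13
eef_pos: [434.6, 281.9, 100.4]
eef_rot: [3.141, 0.001, 0.436]
wrist_force: [-4.4, -3.8, 5.5]
finger_gap: 12.4
finger_force: 30.0
```

```bash
python3 -c "
from h import *
s=manip.read_state(); print(s['eef_pos'],s['eef_rot'],s['moment'],s['wrist_force'],np.round(s['joints'],2))"
```

```text
[434.61023067 281.86355299 100.36126373] [3.14134145e+00 6.52383134e-04 4.36266880e-01] [-0.66478244  0.88397614 -0.07474926] [-4.43416666 -3.80944858  5.50321322] [ 0.5   0.36  1.73 -0.    1.06  1.64]
```

Turned 90° to yaw 0.436 (target 0.44). I release, rise and verify.

jog_arm([
  [0,0,0,0,0,0,0.6],
  [0,0,0,0,0,0,0.45],
  [0,0,0,0,0,0,0.45],
  [0,0,0,0,0,0,0.45],
  [0,0,0,0,0,0,0.45],
  [0,0,0,0,0,0,0.45],
])

```text
clock: 24.63
eef_pos: [434.8, 282.1, 100.0]
eef_rot: [-3.142, -0.0, 0.44]
wrist_force: [-0.4, 0.3, -0.2]
finger_gap: 49.3
finger_force: 0.0
```

jog_arm([
  [0,0,0.15,0,0,0,0.45],
  [0,0,0.4,0,0,0,0.45],
  [0,0,0.7,0,0,0,0.45],
  [0,0,0.9,0,0,0,0.45],
  [0,0,0.9,0,0,0,0.45],
  [0,0,0.9,0,0,0,0.45],
])

```text
clock: 25.13
eef_pos: [435.2, 282.3, 208.9]
eef_rot: [-3.141, -0.002, 0.44]
wrist_force: [-1.1, 0.8, 0.1]
finger_gap: 51.9
finger_force: 0.0
```

```bash
python3 dial.py
```

```text
25.1833 [434.64349615 281.98988485 207.57565649] [3.14158282e+00 2.44259878e-04 4.39537059e-01]
dial px [323.98051265 202.38567165]
red 64 [340.9 162. ] [36.9  1.4]
wh 19 [324. 214.] c [-9.9 -5.8] len [ 0.  22.5] cw 150.0
wh 17 [306.6 218.8] c [-22.4   6.1] len [3.2 6.7] cw 174.9
```

The dial reads 150°, the fifth mark. Next I move over the button with the fingers closed.

jog_arm([
  [0,-0.2,0,0,0,0,0.6],
  [-0.05,-0.5,0,0,0,0,1],
  [-0.09,-0.8,0,0,0,0,1],
  [-0.09,-1,0,0,0,0,1],
  [-0.09,-1,0,0,0,0,1],
  [-0.09,-1,0,0,0,0,1],
  [-0.09,-1,0,0,0,0,1],
  [-0.09,-1,0,0,0,0,1],
])

```text
clock: 25.85
eef_pos: [423.9, 162.8, 207.4]
eef_rot: [-3.141, 0.001, 0.44]
wrist_force: [-0.1, 0.0, -0.4]
finger_gap: 2.0
finger_force: 0.0
```

```bash
python3 -c "
from h import *
c=cam('wrist'); s=manip.read_state(); print(s['clock'],s['eef_pos'],s['finger_gap'])
for b in blobs(c,*GR,minA=30): print(b[0],b[1],b[2],onz(c,[b[1]],96)[0])"
```

```text
25.9 [423.8978482  162.8148389  207.53234189] 0.8764866018472565
564 [332.3 198.4] [320 185  26  27] [425.07879979 153.78937172  96.        ]
```

jog_arm([
  [0.004,-0.076,-0.2,0,0,0,1],
  [0.004,-0.076,-0.45,0,0,0,1],
  [0.004,-0.076,-0.65,0,0,0,1],
  [0.004,-0.076,-0.78,0,0,0,1],
  [0.004,-0.076,-0.82,0,0,0,1],
  [0.004,-0.076,-0.82,0,0,0,1],
])

```text
clock: 26.4
eef_pos: [424.0, 153.3, 108.7]
eef_rot: [-3.141, 0.002, 0.44]
wrist_force: [-0.0, 0.3, 0.5]
finger_gap: 0.1
finger_force: 0.0
```

jog_arm([
  [0,0,-0.02,0,0,0,1],
  [0,0,-0.04,0,0,0,1],
  [0,0,-0.06,0,0,0,1],
  [0,0,-0.075,0,0,0,1],
  [0,0,-0.075,0,0,0,1],
  [0,0,-0.075,0,0,0,1],
])

```text
clock: 26.9
eef_pos: [425.0, 153.2, 101.2]
eef_rot: [3.142, -0.002, 0.439]
wrist_force: [1.8, 2.2, 4.0]
finger_gap: 0.3
finger_force: 1.8
```

jog_arm([
  [0,0,-0.01,0,0,0,1],
  [0,0,-0.02,0,0,0,1],
  [0,0,-0.03,0,0,0,1],
  [0,0,-0.03,0,0,0,1],
])

```text
clock: 27.23
eef_pos: [425.2, 153.2, 98.8]
eef_rot: [3.141, -0.002, 0.439]
wrist_force: [-5.9, -0.3, 26.8]
finger_gap: 0.6
finger_force: 13.3
```

The force of 27 N at the stop means the button is right down. I lift off and do a last check.

jog_arm([
  [0,0,0.1,0,0,0,1],
  [0,0,0.3,0,0,0,1],
  [-0.1,0,0.6,0,0,0,1],
  [-0.2,0,1,0,0,0,1],
  [-0.3,0,1,0,0,0,1],
  [-0.3,0,1,0,0,0,1],
])

```text
clock: 27.73
eef_pos: [387.8, 153.0, 219.1]
eef_rot: [3.141, -0.003, 0.44]
wrist_force: [-0.3, 0.7, -0.5]
finger_gap: 0.3
finger_force: 0.0
```

```bash
python3 dial.py && python3 - <<'E'
from h import *
a=-0.084;R=np.array([[np.cos(a),-np.sin(a)],[np.sin(a),np.cos(a)]]);t=np.array([539,218.])
c=cam('wrist')
for A,ce,st,p in blobs(c,*BL,minA=20): print('b',A,ce,(R.T@(onz(c,[ce],148)[0,:2]-t)).round(1))
c1,c2=cam('side'),cam('scene')
for c,n,b in((c1,'side',(270,100,360,230)),(c2,'scene',(330,170,480,300))):
    for A,ce,st,p in blobs(c,*BL,box=b,minA=15): print(n,A,ce,(R.T@(onz(c,[ce],171)[0,:2]-t)).round(1))
E
```

```text
27.7833 [388.1672359  152.86102519 217.30910661] [ 3.14119270e+00 -1.02826031e-03  4.39866812e-01]
dial px [213.06872669  91.96402176]
red 82 [243.7  61.6] [35.8 -2.8]
wh 39 [195.6  75.3] c [ 4.9 18.4] len [ 3.4 10.5] cw -90.9
wh 35 [193.1  94.1] c [-10.4  14.3] len [ 3.1 10.9] cw -120.0
wh 115 [214.4 106.2] c [-10.3  -5.9] len [ 4.6 24.5] cw 150.2
wh 39 [199.6 112.4] c [-21.7   3.2] len [ 3.6 10.9] cw -151.6
side 41 [289.6 126.4] [ 35.5 137.3]
side 164 [316.5 143.6] [92.8 13.8]
side 53 [305.1 157.1] [ 35.8 -41.8]
scene 371 [393.5 215.6] [93.4 -0.7]
scene 148 [429.4 236.3] [154.4  93.8]
```

```bash
python3 -c "
from h import *
print(manip.sign_off())"
```

```text
the job is handed in; nothing more can be done
None
```

I handed the job in at about 28 s of the 72 s. By my own readings, the rack is clamped against the back bar, the dial rests on the fifth mark (150°), the start button was pressed right down, and the arm is clear; I saw no contact with the carton, bottle or pen, though I did not measure them at the end, and the hand-in returned no verdict.

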